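Refit the table radio's knob and hold it pressed to start pairing

ROBOT

A 7-joint arm with a two-finger parallel gripper is mounted at the origin on the work surface. World frame = base frame: x ahead of the robot, y to its left, z up, the work surface at z = 0. Lengths are in m, angles in rad, forces in N, time in s.
With the tool pointing down it reaches from about 0.425 to 0.825 m from the base axis. Payload 3.6 kg.
Tool frame: the origin (TCP) lies at the very end of the fingers, on their centre line; the grasp point (between the pads) lies 19 mm behind it; z points along the fingers, y is the line along which they close (so a half turn about z gives the same grasp; the last joint's range is limited). The gripper opens to 85 mm and grips with 20 to 120 N. Pads are 22 mm wide; open, the fingers measure 114 mm over their backs; the gripper's body (76 mm by 85 mm) begins 54 mm behind the grasp point. The pads swing forward as they close: fully open they stand 13 mm farther back than shut.
Start: joints at [-1.339, 0.615, -0.013, 1.423, 0.008, 1.103, -0.04], TCP at [0.166, 0.628, 0.231] pointing down, gripper open.
Joint ranges: [-3.12, 3.12], [-0.3, 2.06], [-1.34, 1.32], [0.26, 2.42], [-1.36, 4.5], [0.01, 1.98], [-2.84, 2.84]. Speed limits (rad/s): [2.79, 2.79, 3.14, 3.14, 3.14, 3.14, 3.14].

INTERFACE

Orientations are given as a rotation vector (axis times angle).
In Python, from station import r gives the robot as it stands. The module is installed in compiled form; this text tells all that it offers.
- The arm moves only by the tool jog_arm, never from a script. Its argument "series" is a list of rows, each a list of 6 numbers: the shift along the tool's x, y, z in m, then the turn, a rotation vector about the tool's x, y, z in rad. A call has 1 to 10 rows; each row shifts and turns the commanded pose from where the row before left it, along the tool's axes as they then stand; what a row does not reach is not made up. A row lasts 1/10 s, in which the tool goes at most 50 mm and 8.59 degrees, less where a joint would pass 70% of its speed; a pose out of reach is approached as far as the arm can. A call is refused whole if a number of a shift passes 0.05 or a number of a turn 0.15, either way. A call with a gripper value outside its range is refused whole. "jaw" is the closure, from 0 (fully open) to 1 (shut), set as the call begins (left out, the last holds). The fingers move at their own pace and stop on an object; "force" is the grip in N (left out, the last holds). Time passes only in rows, so rows that do not move let the fingers close. It gives the time, the measured TCP pose, the force, the opening and the grip force at its end, in the units of the state.
- r.get_obs(): the state, without advancing time (a new reading comes with each control period).
- r.capture(name): name is "scene" or "top" or "wrist"; returns a dict with "img" (400x640x3 uint8, red, green, blue), "depth" (400x640 float32, m along the optical axis (not along the pixel's ray), 0 where there is no reading), "fx", "fy", "cx", "cy" (pixels), "rvec" (rotation vector, rad) and "tvec" (3), from world to camera coordinates, as OpenCV has them; the wrist camera has in their place "T_tool_cam" (4x4, takes a point from camera to tool coordinates, whose origin is the TCP and whose axes are the flange's). Camera axes: x right, y down, z forward; pixel columns grow to the right and rows downward; lengths in m; the calibration is good to about 2 mm. A picture is of the moment at which its call begins: read the wrist's pose just before it.
- r.close_job(): hands the job in; it is judged then, once.
The state is a dict: "time_s": time; "joint_positions": joint angles; "qvel": joint speeds; "joint_torque": joint torques, N m; "tool_pos": TCP position; "orientation": TCP orientation; "force": force on the tool from outside, world axes, zero at the start; "torque": the same for the moment, N m; "opening": finger opening in m; "gripper_force": force on a finger pad.
Only numpy, scipy, OpenCV 4.12 (cv2) and the standard library are available. Lean on these libraries where they do the work, as an engineer would, in place of code of your own. Each camera call takes 0.05 s, during which the arm holds its last target. There are 200 camera calls.

TASK

The white-capped knob has come off the table radio and stands on the TV console. Pick it up, turn it so that its key flat (under the red pointer) matches the flat of the radio's D-shaft, push it fully home on the shaft, then press it down to the bottom of its push switch and finish still pressing it there with the gripper, without letting go. Leave the other things on the console where they are.

Things in the scene. Friction and masses are not known exactly. Their poses are not given: they have to be found in the camera images.
- knob_cap (a point): The loose knob, standing upright with its bore downwards: round white cap 40 mm in diameter and 18 mm tall on a narrower black skirt (32 mm in diameter, 18 mm tall), 36 mm high in all, about 60 g. The point is the centre of the cap, on the axis, 27 mm above the knob's underside. z is up along the axis; x points to the red pointer on the cap, and the bore's key flat is on that same side.
- knob_seat (a point): The roof of the knob's bore, on the axis, 18 mm above the knob's underside (9 mm below the centre of the cap), same axes as the cap. The bore is D-shaped, open below, 18 mm deep, 13.8 mm in diameter, its key flat 3.9 mm from the axis on the +x side: 0.9 mm clearance all round the shaft, so it goes on when turned within about 0.15 rad of the shaft.
- shaft_top (a point): Centre of the top of the brass D-shaft standing 25 mm out of the radio's top: 12 mm in diameter, one flat 3 mm from the axis on its +x side, chamfered top; moves with the shaft. z is up. Knob home: bore roof resting here, both x axes the same way, its underside 7 mm above the radio (2 mm when pressed down).
- press (a joint): Push switch under the shaft: how far the shaft is pressed down, 0 (up) to 0.005 m (bottom stop). Spring: it starts to give at about 4 N and takes about 9 N at the bottom; it springs back when let go.
- shaft (a joint): Turn of the shaft about its vertical axis relative to the radio, rad, counter-clockwise from above; it stays where it is, held by a friction of 0.05 N m. A red mark on the silver disc at the shaft's foot (48 mm in diameter, turning with it) points to the side of the flat.
- radio: Table radio, fixed, black with wooden cheeks and a grey top: 130 mm (x) by 190 mm (y), 55 mm high, origin at the centre of its underside. The shaft stands 5 mm to -x and 30 mm to +y of its centre.
- puck: Black aluminium speaker puck, 90 mm in diameter, 40 mm high, origin at the centre of its underside. Leave alone.
- controller: White plastic game controller, about 110 by 160 mm, 45 mm high, origin under its centre. Leave alone.
- bell: Small brass-tone bell ornament, 38 mm in diameter, 45 mm high, origin at the centre of its underside. Leave alone.
- bowl: Blue glass bowl, 130 mm in diameter, 50 mm high, origin at the centre of its underside. Leave alone.
- lotion: Pump dispenser of hand lotion, closed, 60 mm in diameter, 155 mm high, origin at the centre of its underside. Leave alone.
- remote: Grey remote control lying flat, 140 mm (x) by 40 mm, 16 mm thick, origin at the centre of its underside. Leave alone.

How it is judged:
On the way, in this order (a step that is already met when the one before it is completed fails the run):
1. the knob is picked up (height (world z) of knob_seat above 0.05 m and contact force between knob and the fingers above 1 N), for 0.1 s.
2. the knob is fully home on the shaft, flats matching (z of knob_seat in the frame of shaft_top between -0.003 and 0.003 m and horizontal distance between knob_seat and shaft_top below 0.003 m and angle between knob_seat's own z axis and vertical below 0.12 rad and angle between the x axis of knob_seat and the x axis of shaft_top, either way round below 0.3 rad), for 0.1 s.
At the end, for the whole second after the job is handed in: The knob is fully home on the D-shaft (bore roof within 3 mm of the shaft top in height and sideways, tilt under 0.12 rad, flats matching within 0.3 rad), the push switch is held at least 3.5 mm of its 5 mm down, and the gripper's fingers are still on the knob with more than 2 N (all of step 2 and value of joint press above 0.0035 m and contact force between knob and the fingers above 2 N); the arm keeps its last pose, push and grip.
It fails at once if one of the bystanders (puck, controller, bell, bowl, lotion, remote) is shifted more than 20 mm (distance of any of puck, controller, bell, bowl, lotion, remote from where it was at the start of the episode above 0.02 m).
It also fails if it takes over 38 s, if anything falls off the work surface, if the arm or the gripper's body presses on something with over 40 N, if the wrist force passes 120 N, or if a joint passes its speed limit or range.

## Working session

There is one attempt and no reset: what is moved stays moved. The work goes in short steps, Python scripts to look and compute and a tool call to move; the robot and the scene stay as the last step left them, time stands still between calls to the robot, and variables do not carry over. Pictures are saved under pics/ and viewed, at most 10 in all, crops included, and the job is handed in when it is done.

Besides the shell and the picture viewer there is one more tool, called in YAML: its name, and indented under it one key for each argument. jog_arm: Moves the arm, as the interface text tells. Its arguments: {"type":"object","properties":{"series":{"type":"array"},"jaw":{"type":"number"},"force":{"type":"number"}},"required":["series"]}

```bash
mkdir -p pics; cat > h.py <<'E'
import numpy as np, cv2
from scipy.spatial.transform import Rotation as R
from station import r
def cap(name,fn=None):
    o=r.get_obs(); c=r.capture(name)
    if name=="wrist":
        T=np.eye(4);T[:3,:3]=R.from_rotvec(o["orientation"]).as_matrix();T[:3,3]=o["tool_pos"]
        M=T@np.array(c["T_tool_cam"])
    else:
        E=np.eye(4);E[:3,:3]=R.from_rotvec(np.ravel(c["rvec"])).as_matrix();E[:3,3]=np.ravel(c["tvec"]);M=np.linalg.inv(E)
    c["M"]=M
    if fn: cv2.imwrite("pics/"+fn,c["img"][:,:,::-1])
    np.savez("pics/"+name+".npz",**c)
    return c
def ray(c,u,v):
    d=np.array([(u-c["cx"])/c["fx"],(v-c["cy"])/c["fy"],1.]);return c["M"][:3,:3]@d,c["M"][:3,3]
def atz(c,u,v,z):
    d,o=ray(c,u,v);return o+d*(z-o[2])/d[2]
def dep(c,u,v):
    d,o=ray(c,u,v);return o+d*c["depth"][int(round(v)),int(round(u))]
E
python3 - <<'E'
from h import *
o=r.get_obs();print(o)
c=cap("top","top.png");print(c["M"])
E
```

```text
{'time_s': 0.0, 'joint_positions': array([-1.33849252,  0.61594236, -0.01260788,  1.4249258 ,  0.00807154,
        1.10336725, -0.04039755]), 'qvel': array([-5.34711478e-04,  9.04224483e-04,  2.08326835e-03,  7.08236865e-04,
        2.03521736e-03,  1.91860691e-03, -6.63145218e-05]), 'joint_torque': array([-7.97129414e-04, -4.69208765e+01,  2.58853398e-01, -1.71036422e+01,
        9.88513377e-03,  9.70036519e-03, -8.32821854e-06]), 'tool_pos': array([0.16614239, 0.6276137 , 0.23011421]), 'orientation': array([-0.40527628, -3.11501913,  0.00404246]), 'force': array([ 0.32567683,  0.55544323, -0.63727758]), 'torque': array([-0.01415395, -0.03331151, -0.02108348]), 'gripper_force': 0.0, 'opening': 0.08526855809468065}
[[ 0.03332377 -0.97702547  0.2105012   0.35249251]
 [-0.99944251 -0.03214445  0.00902251 -0.02466724]
 [-0.00204878 -0.21068451 -0.97755196  1.24411975]
 [ 0.          0.          0.          1.        ]]
```

View pics/top.png

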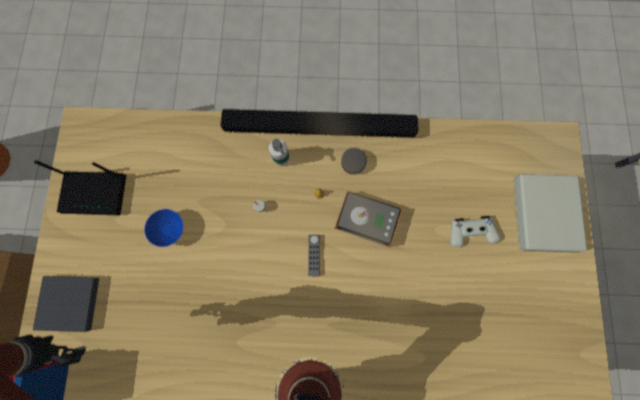

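The knob is at about (259,206), the radio at (368,218) and its shaft disc at (360,214). The bell is at (319,193). I'll enlarge the area and measure.

```bash
python3 - <<'E'
from h import *
c=dict(np.load("pics/top.npz"))
im=c["img"][:,:,::-1]
a=cv2.resize(im[190:222,240:280],None,fx=10,fy=10,interpolation=cv2.INTER_CUBIC)
b=cv2.resize(im[185:249,330:410],None,fx=5,fy=5,interpolation=cv2.INTER_CUBIC)
cv2.imwrite("pics/crop1.png",np.hstack([a,b]))
print(c["fx"]);print("knob",atz(c,259,206,.036),dep(c,259,206));print("disc",atz(c,360,215,.057),dep(c,360,215))
for p in [(319,193),(355,160),(279,152),(314,255),(348,195),(400,207),(388,243),(336,229)]:print(p,dep(c,*p))
E
```

```text
364.04589479439704
knob [0.58809299 0.19398379 0.036     ] [0.58792158 0.19382471 0.03687899]
disc [ 0.56469022 -0.14589376  0.057     ] [ 0.56067115 -0.1435977   0.07948433]
(319, 193) [ 0.64266864 -0.00734619  0.02467433]
(355, 160) [ 0.76044161 -0.12823428  0.04055842]
(279, 152) [0.75489737 0.12688027 0.11393118]
(314, 255) [0.4311821  0.00218852 0.01667415]
(348, 195) [ 0.63143033 -0.10509101  0.05639382]
(400, 207) [ 0.60869946 -0.29158987 -0.00471515]
(388, 243) [ 0.47567924 -0.23861702  0.05293928]
(336, 229) [ 0.52365446 -0.06985713 -0.00247649]
```

View pics/crop1.png

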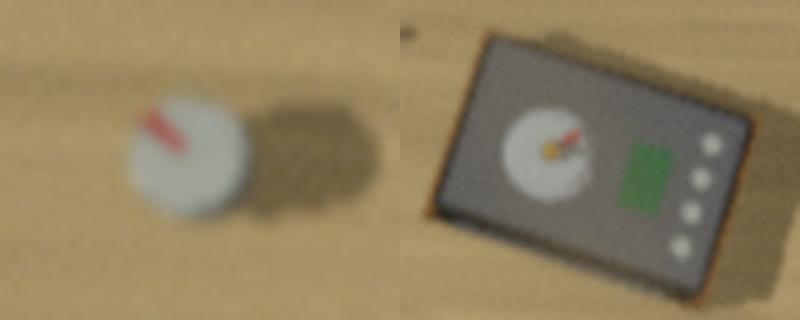

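The knob's pointer heads up and left, which is a world heading of about +45°. The shaft's mark heads right and up, about -58°. So the knob needs a turn of roughly -101°. I'll go above the knob.

jog_arm:
  series:
    - [-0.02, -0.012, 0, 0, 0, 0]
    - [-0.035, -0.021, 0, 0, 0, 0]
    - [-0.038, -0.023, 0, 0, 0, 0]
    - [-0.038, -0.023, 0, 0, 0, 0]
    - [-0.038, -0.023, 0, 0, 0, 0]
    - [-0.038, -0.023, 0, 0, 0, 0]
    - [-0.038, -0.023, 0, 0, 0, 0]
    - [-0.038, -0.023, 0, 0, 0, 0]
    - [-0.038, -0.023, 0, 0, 0, 0]
    - [-0.038, -0.023, 0, 0, 0, 0]
  jaw: 0
  force: 80

```text
time_s: 1.05
tool_pos: [0.4585, 0.325, 0.2308]
orientation: [-0.405, -3.114, 0.001]
force: [1.7, -0.6, 0.5]
opening: 0.0856
gripper_force: 0.0
```

jog_arm:
  series:
    - [-0.038, -0.023, 0, 0, 0, 0]
    - [-0.038, -0.023, 0, 0, 0, 0]
    - [-0.038, -0.023, 0, 0, 0, 0]
    - [-0.03, -0.019, 0, 0, 0, 0.05]
    - [-0.02, -0.01, 0, 0, 0, 0.1]
    - [0, 0, 0, 0, 0, 0.14]
    - [0, 0, 0, 0, 0, 0.11]
    - [0, 0, 0, 0, 0, 0]

```text
time_s: 1.85
tool_pos: [0.5901, 0.189, 0.2304]
orientation: [-1.016, -2.971, 0.002]
force: [0.1, -0.3, 0.5]
opening: 0.0858
gripper_force: 0.0
```

```bash
python3 - <<'E'
from h import *
o=r.get_obs();print(o["time_s"],o["tool_pos"],R.from_rotvec(o["orientation"]).as_matrix().round(3),o["joint_positions"],o["force"])
c=cap("wrist","w1.png");print(c["T_tool_cam"],c["fx"])
E
```

```text
1.85 [0.59009988 0.18899072 0.23041211] [[-0.791  0.612 -0.002]
 [ 0.612  0.791 -0.001]
 [ 0.001 -0.002 -1.   ]] [-0.4293436   0.57035905  0.14041407  1.52073246 -0.08646426  1.05853145
  0.6436599 ] [ 0.12670913 -0.25676355  0.50801254]
[[ 3.24732255e-04 -9.50915882e-01 -3.09449317e-01  7.87277525e-02]
 [ 9.99999590e-01  4.71866186e-05  9.04385957e-04 -2.60480502e-05]
 [-8.45393103e-04 -3.09449484e-01  9.50915508e-01 -1.42028146e-01]
 [ 0.00000000e+00  0.00000000e+00  0.00000000e+00  1.00000000e+00]] 359.69797686558024
```

View pics/w1.png

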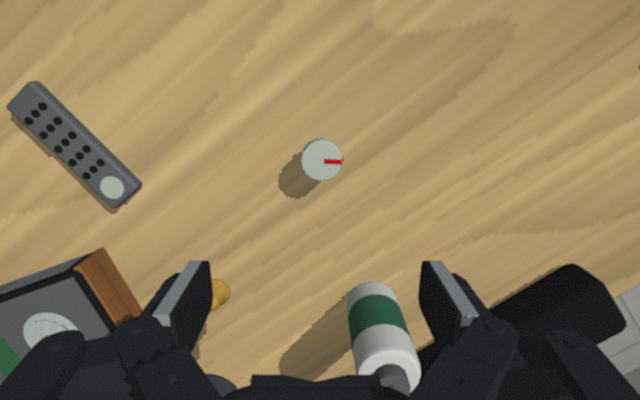

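The knob's cap is centred at about (322,160), and its red pointer runs right to (343,162), nearly along tool y. The fit below refines both.

```bash
cat >> h.py <<'E'
def fit(c,mask,box,z,what="c"):
    u0,v0,u1,v1=box;m=np.zeros(mask.shape,np.uint8);m[v0:v1,u0:u1]=mask[v0:v1,u0:u1]
    n,l,s,_=cv2.connectedComponentsWithStats(m);k=1+np.argmax(s[1:,4]);m=(l==k).astype(np.uint8)
    return m
def wpts(c,m,z):
    v,u=np.nonzero(m);return np.array([atz(c,a,b,z)[:2] for a,b in zip(u,v)])
def red(c):
    i=c["img"].astype(int);return ((i[...,0]>120)&(i[...,1]<80)&(i[...,2]<80)).astype(np.uint8)
E
python3 - <<'E'
from h import *
c=dict(np.load("pics/wrist.npz"))
hsv=cv2.cvtColor(c["img"],cv2.COLOR_RGB2HSV)
bx=(295,130,350,190)
rm=fit(c,red(c),bx,0)
wm=fit(c,((hsv[...,1]<45)&(hsv[...,2]>120)).astype(np.uint8)|rm,bx,0)
top=(np.abs(c["depth"]-np.median(c["depth"][150:158,312:320]))<.02)
p=wpts(c,wm,.036);q=wpts(c,rm,.036)
(cx,cy),rad=cv2.minEnclosingCircle(p.astype(np.float32));print("cap",cx,cy,rad,p.mean(0),len(p),dep(c,315,155))
d=q.mean(0)-p.mean(0);u,s,vt=np.linalg.svd(q-q.mean(0));a=vt[0]*np.sign(vt[0]@d)
print("ptr",q.mean(0),len(q),np.degrees([np.arctan2(*d[::-1]),np.arctan2(*a[::-1])]))
T=R.from_rotvec(r.get_obs()["orientation"]).as_matrix();o=r.get_obs()["tool_pos"]
print("tool delta",T.T@(np.array([*p.mean(0),.036])-o))
E
```

```text
cap 0.5910153388977051 0.19528505206108093 0.020656783133745193 [0.59085031 0.19526101] 1314 [0.58441825 0.19312704 0.03425331]
ptr [0.59919838 0.2025604 ] 66 [41.16583067 51.64324348]
tool delta [0.00288906 0.00557855 0.19454391]
```

jog_arm:
  series:
    - [0.0016, 0.0053, 0.02, 0, 0, 0]
    - [0, 0, 0.04, 0, 0, 0]
    - [0, 0, 0.045, 0, 0, 0]
    - [0, 0, 0.045, 0, 0, 0]
    - [0, 0, 0.035, 0, 0, 0]
    - [0, 0, 0.025, 0, 0, 0]
    - [0, 0, 0.013, 0, 0, 0]
    - [0, 0, 0, 0, 0, 0]
    - [0, 0, 0, 0, 0, 0]

```text
time_s: 2.8
tool_pos: [0.5934, 0.1947, 0.0093]
orientation: [1.014, 2.972, 0.002]
force: [-0.8, -0.2, -0.2]
opening: 0.0852
gripper_force: 0.0
```

jog_arm:
  series:
    - [0, 0, 0, 0, 0, 0]
    - [0, 0, 0, 0, 0, 0]
    - [0, 0, 0, 0, 0, 0]
    - [0, 0, 0, 0, 0, 0]
    - [0, 0, 0, 0, 0, 0]
    - [0, 0, 0, 0, 0, 0]
    - [0, 0, 0, 0, 0, 0]
    - [0, 0, 0, 0, 0, 0]
  jaw: 1
  force: 80

```text
time_s: 3.6
tool_pos: [0.5935, 0.1946, 0.0097]
orientation: [1.015, 2.971, 0.002]
force: [-0.2, 0.6, 5.4]
opening: 0.0378
gripper_force: 80.0
```

jog_arm:
  series:
    - [0, 0, -0.01, 0, 0, 0]
    - [0, 0, -0.025, 0, 0, 0]
    - [0, 0, -0.03, 0, 0, 0.1]
    - [0, 0, -0.035, 0, 0, 0.14]
    - [0, 0, -0.035, 0, 0, 0.14]
    - [0, 0, -0.035, 0, 0, 0.14]
    - [0, 0, -0.03, 0, 0, 0.14]
    - [0, 0, -0.02, 0, 0, 0.14]
    - [0, 0, -0.01, 0, 0, 0.14]
    - [0, 0, 0, 0, 0, 0.14]

```text
time_s: 4.6
tool_pos: [0.5931, 0.1945, 0.2408]
orientation: [2.405, 2.02, 0.006]
force: [-0.1, 0.1, -0.8]
opening: 0.0377
gripper_force: 80.1
```

jog_arm:
  series:
    - [0, 0, 0, 0, 0, 0.14]
    - [0, 0, 0, 0, 0, 0.14]
    - [0, 0, 0, 0, 0, 0.14]
    - [0, 0, 0, 0, 0, 0.14]
    - [0, 0, 0, 0, 0, 0.14]
    - [0, 0, 0, 0, 0, 0.02]
    - [0, 0, 0, 0, 0, 0]

```text
time_s: 5.3
tool_pos: [0.5922, 0.1945, 0.2383]
orientation: [-2.959, -1.056, 0.001]
force: [-0.7, 0.5, -0.7]
opening: 0.0378
gripper_force: 80.1
```

jog_arm:
  series:
    - [-0.015, 0.015, 0, 0, 0, 0]
    - [-0.025, 0.025, 0, 0, 0, 0]
    - [-0.03, 0.031, 0, 0, 0, 0]
    - [-0.03, 0.031, 0, 0, 0, 0]
    - [-0.03, 0.031, 0, 0, 0, 0]
    - [-0.03, 0.031, 0, 0, 0, 0]
    - [-0.03, 0.031, 0, 0, 0, 0]
    - [-0.025, 0.025, 0, 0, 0, 0]
    - [-0.015, 0.015, 0, 0, 0, 0]
    - [-0.008, 0.008, 0, 0, 0, 0]

```text
time_s: 6.3
tool_pos: [0.5603, -0.1475, 0.2388]
orientation: [2.961, 1.048, -0.0]
force: [-0.1, 0.5, -0.5]
opening: 0.0378
gripper_force: 80.1
```

jog_arm:
  series:
    - [0, 0, 0, 0, 0, 0]
    - [0, 0, 0, 0, 0, 0]

```text
time_s: 6.5
tool_pos: [0.5616, -0.1426, 0.2381]
orientation: [-2.957, -1.055, -0.001]
force: [0.4, 0.0, -0.5]
opening: 0.0376
gripper_force: 80.1
```

```bash
python3 - <<'E'
from h import *
o=r.get_obs();print(o["time_s"],o["tool_pos"],R.from_rotvec(o["orientation"]).as_matrix().round(3),o["joint_positions"],o["force"],o["opening"])
c=cap("wrist","w2.png")
E
```

```text
6.5 [ 0.56162195 -0.14259526  0.23811528] [[ 0.774  0.633 -0.   ]
 [ 0.633 -0.774  0.002]
 [ 0.001 -0.001 -1.   ]] [-0.19544784  0.56806379  0.66692251  1.63924699 -0.39050761  1.07190025
 -0.30016161] [ 0.39126475  0.02103079 -0.48143094] 0.03764461785479194
```

View pics/w2.png

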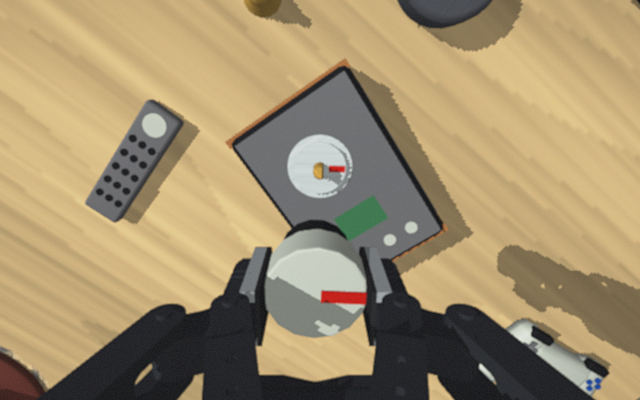

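The wrist view shows the held knob's pointer running right along v≈297. The shaft top is at (319,171), with its red mark at (330–344,169). The two are nearly aligned. I'll measure the offsets with depth.

```bash
cat >> h.py <<'E'
def cloud(c):
    v,u=np.indices(c["depth"].shape);d=c["depth"].astype(float)
    P=np.stack([(u-c["cx"])/c["fx"]*d,(v-c["cy"])/c["fy"]*d,d],-1)
    W=P@c["M"][:3,:3].T+c["M"][:3,3];W[d<=0]=np.nan;return W
def ang(q):
    _,s,vt=np.linalg.svd(q-q.mean(0));return np.degrees(np.arctan2(vt[0][1],vt[0][0])),s
E
python3 - <<'E'
from h import *
c=dict(np.load("pics/wrist.npz"));W=cloud(c)
o=r.get_obs();print(o["tool_pos"])
K=W[225:345,262:372];z=K[...,2]
h,b=np.histogram(z[np.isfinite(z)],bins=np.arange(.2,.29,.003));print(np.c_[b[:-1],h][h>50])
S=W[130:200,285:355];z=S[...,2];h,b=np.histogram(z[np.isfinite(z)],bins=np.arange(.05,.09,.002));print(np.c_[b[:-1],h][h>5])
R_=red(c);kr=fit(c,R_,(300,280,375,320),0);sr=fit(c,R_,(322,155,352,185),0)
zt=np.nanmedian(W[kr>0][:,2]);q=wpts(c,kr,zt);print("kptr",zt,q.mean(0),ang(q),len(q))
zs=np.nanmedian(W[sr>0][:,2]);s=wpts(c,sr,.057);print("sptr",zs,s.mean(0),ang(s),len(s))
im=c["img"][:,:,::-1]
cv2.imwrite("pics/crop2.png",np.hstack([cv2.resize(im[125:205,280:360],(400,400),interpolation=cv2.INTER_NEAREST),cv2.resize(im[215:345,255:385],(400,400),interpolation=cv2.INTER_NEAREST)]))
E
```

```text
[ 0.56177453 -0.14202285  0.23802839]
[[2.300e-01 8.500e+01]
 [2.330e-01 1.280e+02]
 [2.360e-01 9.300e+01]
 [2.420e-01 7.200e+01]
 [2.450e-01 1.510e+02]
 [2.480e-01 3.290e+02]
 [2.510e-01 3.520e+02]
 [2.540e-01 3.730e+02]
 [2.570e-01 3.800e+02]
 [2.600e-01 1.244e+03]
 [2.630e-01 6.640e+03]
 [2.660e-01 1.610e+02]
 [2.690e-01 1.520e+02]
 [2.720e-01 1.250e+02]
 [2.750e-01 7.700e+01]]
[[5.200e-02 1.460e+02]
 [5.400e-02 2.093e+03]
 [5.600e-02 5.470e+02]
 [5.800e-02 2.760e+02]
 [6.000e-02 1.581e+03]
 [6.200e-02 9.700e+01]
 [7.200e-02 6.000e+00]
 [7.400e-02 7.000e+00]
 [7.600e-02 2.200e+01]
 [7.800e-02 7.800e+01]
 [8.000e-02 1.500e+01]]
kptr 0.26429929751121606 [ 0.56952306 -0.1506886 ] (np.float64(-52.649420983537546), array([0.10809175, 0.03049972])) 490
sptr 0.06132385413571939 [ 0.57260182 -0.15895546] (np.float64(-51.01138751822818), array([0.03365995, 0.0113249 ])) 73
```

View pics/crop2.png

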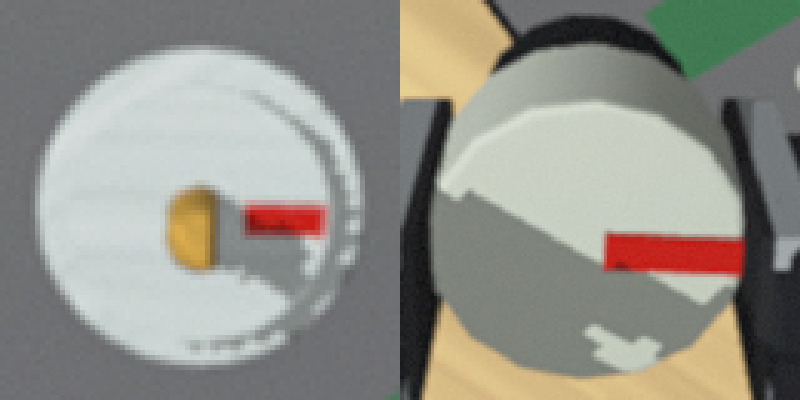

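```bash
cat > m.py <<'E'
from h import *
c=dict(np.load("pics/wrist.npz"));W=cloud(c);o=r.get_obs();T=R.from_rotvec(o["orientation"]).as_matrix();t=o["tool_pos"]
def circ(p):
    A=np.c_[2*p,np.ones(len(p))];x=np.linalg.lstsq(A,(p**2).sum(1),rcond=None)[0];return x[:2],np.sqrt(x[2]+x[:2]@x[:2])
def tool(p):return (T.T@(np.array(p)-t)*1000).round(1)
dp=[(280+x/5-.5,125+y/5-.5) for x,y in [(37,205),(363,205),(200,45),(200,365)]]
p=np.array([atz(c,u,v,.061)[:2] for u,v in dp]);C,rd=circ(p);print("disc",C,rd,tool([*C,.061]))
kp=[(255+x/3.077-.5,215+y/3.077-.5) for x,y in [(590,102),(585,377),(433,225),(745,225),(500,120),(690,130),(480,345),(690,345)]]
for z in (.262,.264,.266):
    p=np.array([atz(c,u,v,z)[:2] for u,v in kp]);C,rd=circ(p);print("cap",z,C,rd,tool([*C,z]),np.hypot(*(p-C).T).round(4))
m=np.zeros((400,640),np.uint8);cv2.ellipse(m,(446//1-0,0),(0,0),0,0,360,0)
Y,X=np.mgrid[262:330:2,285:350:2];q=W[Y,X].reshape(-1,3);q=q[np.abs(q[:,2]-.264)<.006]
co=np.linalg.lstsq(np.c_[q[:,:2]-q[:,:2].mean(0),np.ones(len(q))],q[:,2],rcond=None)[0];print("top plane",co)
E
sed -i '/^m=np.zeros/d' m.py; python3 m.py
```

```text
disc [ 0.56550748 -0.14494303] 0.029797375828382194 [  0.9   4.9 177. ]
cap 0.262 [ 0.59402113 -0.18086928] 0.01975882937826668 [  0.3  50.4 -24. ] [0.0196 0.0198 0.0194 0.0193 0.0211 0.019  0.019  0.0209]
cap 0.264 [ 0.59452443 -0.17938297] 0.01942456361494432 [  1.7  49.6 -26. ] [0.0193 0.0194 0.0191 0.0189 0.0207 0.0187 0.0187 0.0205]
cap 0.266 [ 0.59502773 -0.17789666] 0.019090297851610802 [  3.   48.8 -28. ] [0.0189 0.0191 0.0187 0.0186 0.0203 0.0184 0.0184 0.0202]
top plane [0.00203024 0.00391006 0.26371277]
```

```bash
sed -i 's/for x,y in \[(590,102)/for x,y in [(x-400,y) for x,y in [(590,102)/; s/(690,345)\]\]/(690,345)]]]/' m.py
cat >> m.py <<'E'
f=lambda x,y:(280+x/5-.5,125+y/5-.5)
for z in (.055,.0575): 
    C,rd=circ(np.array([atz(c,*f(x,y),z)[:2] for x,y in [(37,205),(363,205),(200,45),(200,365)]]));print("outer",z,C,rd,tool([*C,z]))
C,rd=circ(np.array([atz(c,*f(x,y),.061)[:2] for x,y in [(245,92),(290,118),(325,160),(340,200),(330,260),(300,305),(250,338),(190,348)]]));print("inner",C,rd,tool([*C,.061]))
# radial depth profile of dial along crop row 205, and column 200
for v in (300//5+125,):print([round(1000*np.nanmedian(W[v-1:v+2,280+x//5,2]),1) for x in range(20,390,15)])
print("shaft ctr",tool(atz(c,*f(199,232),.080)))
s=wpts(c,fit(c,red(c),(322,155,352,185),0),.061);print(tool([*s.mean(0),.061]),ang(s)[0])
E
python3 m.py
```

```text
disc [ 0.56550748 -0.14494303] 0.029797375828382194 [  0.9   4.9 177. ]
cap 0.262 [ 0.562749   -0.14277128] 0.0197418516844775 [  0.3   1.2 -24. ] [0.0196 0.0197 0.0192 0.0195 0.0201 0.02   0.0202 0.0197]
cap 0.264 [ 0.56378133 -0.14192948] 0.019407873137642286 [  1.6   1.2 -26. ] [0.0192 0.0194 0.0189 0.0192 0.0197 0.0197 0.0198 0.0194]
cap 0.266 [ 0.56481367 -0.14108769] 0.019073894590804975 [  3.    1.2 -28. ] [0.0189 0.019  0.0185 0.0189 0.0194 0.0193 0.0195 0.019 ]
top plane [0.00203024 0.00391006 0.26371277]
outer 0.055 [ 0.56441236 -0.14591912] 0.030357437795771592 [ -0.6   5.  183. ]
outer 0.0575 [ 0.56486866 -0.14551242] 0.0301240786426951 [  0.    4.9 180.5]
inner [ 0.56448907 -0.14667099] 0.024513979732313958 [ -1.    5.6 177. ]
[np.float64(54.4), np.float64(54.8), np.float64(55.3), np.float64(55.2), np.float64(55.6), np.float64(56.4), np.float64(60.6), np.float64(60.4), np.float64(61.2), np.float64(61.3), np.float64(61.0), np.float64(61.0), np.float64(61.0), np.float64(59.8), np.float64(60.2), np.float64(61.0), np.float64(60.3), np.float64(61.4), np.float64(57.5), np.float64(55.5), np.float64(54.9), np.float64(54.9), np.float64(54.9), np.float64(55.3), np.float64(56.5)]
shaft ctr [  1.6   4.5 158. ]
[ -1.5  20.  177. ] -51.01138751822817
```

jog_arm:
  series:
    - [-0.0007, 0.004, 0.02, 0, 0, -0.028]
    - [0, 0, 0.03, 0, 0, 0]
    - [0, 0, 0.03, 0, 0, 0]
    - [0, 0, 0.025, 0, 0, 0]
    - [0, 0, 0.012, 0, 0, 0]
    - [0, 0, 0.006, 0, 0, 0]
    - [0, 0, 0, 0, 0, 0]
    - [0, 0, 0, 0, 0, 0]

```text
time_s: 7.35
tool_pos: [0.5641, -0.148, 0.1164]
orientation: [2.944, 1.094, 0.003]
force: [-0.1, 0.5, -0.6]
opening: 0.0379
gripper_force: 80.1
```

```bash
python3 - <<'E'
from h import *
o=r.get_obs();print(o["time_s"],o["tool_pos"],o["force"])
c=cap("wrist");s=cap("scene")
P=np.array([.565,-.145,.09,1]);q=np.linalg.inv(s["M"])@P;u=s["fx"]*q[0]/q[2]+s["cx"];v=s["fy"]*q[1]/q[2]+s["cy"];print(u,v,q[2])
u,v=int(u),int(v);x=s["img"][max(v-50,0):v+50,max(u-50,0):u+50,::-1]
cv2.imwrite("pics/w3.png",np.hstack([cv2.resize(c["img"][150:350,230:410,::-1],(450,500),interpolation=cv2.INTER_NEAREST),cv2.resize(x,(350,500*1),interpolation=cv2.INTER_CUBIC)]))
E
```

```text
7.35 [ 0.56411995 -0.14802087  0.11644872] [-0.11774616  0.53165832 -0.63897172]
292.2417592398227 177.18070175525025 1.2519315716778163
```

View pics/w3.png

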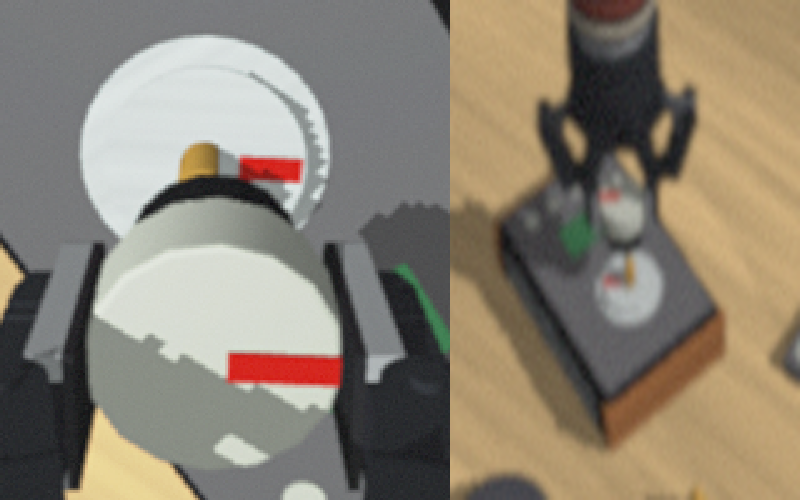

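The shaft is visible behind the knob, and the red marks are parallel. In the left panel (scale 2.5, origin 230,150), the disc spans x 80–329, the cap 88–343, the skirt 137–292 and the shaft 180–219. I'll convert these with the true intrinsics.

```bash
cat > m2.py <<'E'
from h import *
c=dict(np.load("pics/wrist.npz"));W=cloud(c);o=r.get_obs();T=R.from_rotvec(o["orientation"]).as_matrix();t=o["tool_pos"]
print(c["cx"],c["cy"],c["fx"],t,T.round(3).tolist())
Tc=c["M"]@np.linalg.inv(c["T_tool_cam"]);T=Tc[:3,:3];t=Tc[:3,3]
def circ(p):
    A=np.c_[2*p,np.ones(len(p))];x=np.linalg.lstsq(A,(p**2).sum(1),rcond=None)[0];return x[:2],np.sqrt(x[2]+x[:2]@x[:2])
def tool(p):return (T.T@(np.array(p)-t)*1000).round(1)
f=lambda x,y:(230+x/2.5-.5,150+y/2.5-.5)
def go(n,pts,z):
    C,rd=circ(np.array([atz(c,*f(*p),z)[:2] for p in pts]));print(n,z,(C*1000).round(1),round(rd*1000,1),tool([*C,z]))
zt=np.nanmedian(W[255:320,290:340,2]);print("top z",zt)
for z in (zt-.002,zt):go("cap",[(88,355),(343,355),(215,245),(215,468),(130,275),(305,275)],z)
for z in (.055,.0565):go("outer",[(80,150),(329,150),(205,36),(130,62),(285,62)],z)
go("inner",[(205,66),(250,72),(285,95),(303,125),(308,160)],.061)
R_=red(c)
k=wpts(c,fit(c,R_,(310,280,375,320),0),zt);s=wpts(c,fit(c,R_,(320,205,356,228),0),.061);print("ang",ang(k)[0],ang(s)[0],tool([*k.mean(0),zt]),tool([*s.mean(0),.061]))
E
python3 m2.py
```

```text
315.15106020838164 192.98632926279888 359.69797686558024 [ 0.56403736 -0.14817013  0.11658972] [[0.758, 0.653, 0.002], [0.653, -0.758, -0.001], [0.001, 0.002, -1.0]]
top z 0.14202699713741132
cap 0.14002699713741132 [ 565.2 -148.4] 19.5 [  0.6   1.  -23.6]
cap 0.14202699713741132 [ 566.2 -147.5] 19.2 [  2.    1.  -25.6]
outer 0.055 [ 564.  -146.3] 30.1 [ 1.  -1.5 61.4]
outer 0.0565 [ 564.5 -146. ] 29.9 [ 1.6 -1.4 59.9]
inner 0.061 [ 567.6 -146.2] 22.0 [ 3.8  0.8 55.5]
ang -52.040731777051775 -51.206483692789405 [  0.6  11.6 -25.6] [ 0.3 13.8 55.5]
```

Relative to the knob, the shaft is off by about -0.4 mm in tool x and -2.3 mm in tool y. The two views agree once the settling lag is allowed for. The target TCP is about (0.5622, -0.1467). I'll correct and come down to just above the shaft.

jog_arm:
  series:
    - [-0.0004, -0.0023, 0.008, 0, 0, -0.015]
    - [0, 0, 0.008, 0, 0, 0]
    - [0, 0, 0.004, 0, 0, 0]
    - [0, 0, 0, 0, 0, 0]
    - [0, 0, 0, 0, 0, 0]
    - [0, 0, 0, 0, 0, 0]
    - [0, 0, 0, 0, 0, 0]
    - [0, 0, 0, 0, 0, 0]

```text
time_s: 8.25
tool_pos: [0.5615, -0.1465, 0.0955]
orientation: [2.937, 1.115, 0.0]
force: [-0.7, -1.0, 0.3]
opening: 0.0379
gripper_force: 80.1
```

```bash
python3 - <<'E'
from h import *
o=r.get_obs();T=R.from_rotvec(o["orientation"]).as_matrix();print(o["time_s"],o["tool_pos"],o["force"],T.round(3).tolist())
print("left",T.T@(np.array([.5622,-.1467,o["tool_pos"][2]])-o["tool_pos"]))
E
```

```text
8.25 [ 0.56152169 -0.14646376  0.09551664] [-0.67222866 -0.95515214  0.27453801] [[0.748, 0.664, 0.0], [0.664, -0.748, -0.0], [0.0, 0.0, -1.0]]
left [3.50539421e-04 6.26924796e-04 2.80219514e-07]
```

jog_arm:
  series:
    - [0.0003, 0.0006, 0.002, 0, 0, 0]
    - [0, 0, 0.002, 0, 0, 0]
    - [0, 0, 0.002, 0, 0, 0]
    - [0, 0, 0.002, 0, 0, 0]
    - [0, 0, 0.002, 0, 0, 0]
    - [0, 0, 0.001, 0, 0, 0]
    - [0, 0, 0, 0, 0, 0]
    - [0, 0, 0, 0, 0, 0]

```text
time_s: 9.05
tool_pos: [0.562, -0.1467, 0.0843]
orientation: [2.937, 1.115, -0.0]
force: [-0.3, 0.7, -0.3]
opening: 0.0381
gripper_force: 80.1
```

It's about 5 mm onto the shaft with no force, so I'll continue.

jog_arm:
  series:
    - [0, 0, 0.002, 0, 0, 0]
    - [0, 0, 0.002, 0, 0, 0]
    - [0, 0, 0.002, 0, 0, 0]
    - [0, 0, 0.002, 0, 0, 0]
    - [0, 0, 0.002, 0, 0, 0]
    - [0, 0, 0.001, 0, 0, 0]
    - [0, 0, 0.001, 0, 0, 0]
    - [0, 0, 0, 0, 0, 0]
    - [0, 0, 0, 0, 0, 0]

```text
time_s: 9.95
tool_pos: [0.562, -0.1467, 0.0724]
orientation: [2.937, 1.115, 0.0]
force: [-0.8, 0.4, -0.6]
opening: 0.0376
gripper_force: 80.1
```

jog_arm:
  series:
    - [0, 0, 0.001, 0, 0, 0]
    - [0, 0, 0.0005, 0, 0, 0]
    - [0, 0, 0, 0, 0, 0]
    - [0, 0, 0, 0, 0, 0]
    - [0, 0, 0.001, 0, 0, 0]
    - [0, 0, 0, 0, 0, 0]
    - [0, 0, 0, 0, 0, 0]

```text
time_s: 10.65
tool_pos: [0.5622, -0.1468, 0.07]
orientation: [2.937, 1.115, 0.001]
force: [-1.0, 1.2, 4.4]
opening: 0.0378
gripper_force: 80.2
```

jog_arm:
  series:
    - [0, 0, 0.001, 0, 0, 0]
    - [0, 0, 0.001, 0, 0, 0]
    - [0, 0, 0.001, 0, 0, 0]
    - [0, 0, 0, 0, 0, 0]
    - [0, 0, 0, 0, 0, 0]
    - [0, 0, 0, 0, 0, 0]

```text
time_s: 11.25
tool_pos: [0.5622, -0.1468, 0.0674]
orientation: [2.937, 1.115, 0.001]
force: [-1.3, 1.2, 7.3]
opening: 0.0381
gripper_force: 80.4
```

The spring force is rising as expected (4.4 N, then 7.3 N). I'll push on to the stop.

jog_arm:
  series:
    - [0, 0, 0.001, 0, 0, 0]
    - [0, 0, 0.001, 0, 0, 0]
    - [0, 0, 0.0005, 0, 0, 0]
    - [0, 0, 0, 0, 0, 0]
    - [0, 0, 0, 0, 0, 0]
    - [0, 0, 0, 0, 0, 0]
    - [0, 0, 0, 0, 0, 0]

```text
time_s: 11.95
tool_pos: [0.5624, -0.1468, 0.0663]
orientation: [-2.937, -1.115, -0.003]
force: [-3.6, 2.1, 15.6]
opening: 0.0383
gripper_force: 81.3
```

```bash
python3 - <<'E'
from h import *
c=cap("wrist","w4.png");W=cloud(c);o=r.get_obs()
z=np.nanmedian(W[255:320,290:340,2]);k=wpts(c,fit(c,red(c),(300,270,385,330),0),z)
print("cap top",z,z-o["tool_pos"][2],"ptr",ang(k)[0],o["force"],o["tool_pos"])
E
```

```text
cap top 0.09202942677639069 0.025678855665498518 ptr -50.88235715191173 [-3.39001451  2.32806446 14.99773567] [ 0.56236164 -0.14686822  0.06635057]
```

View pics/w4.png

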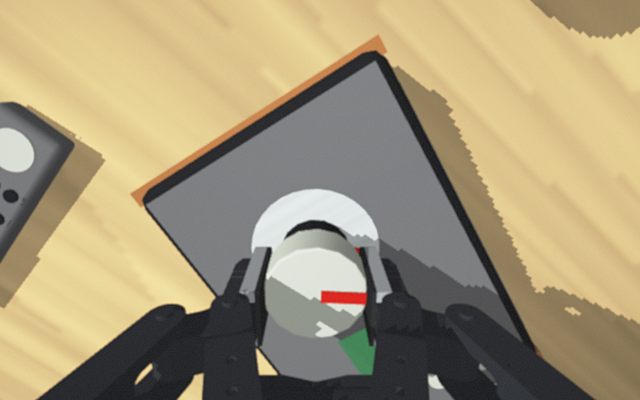

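The knob sits on the dial with its skirt concentric. The cap top is at 92 mm (93 mm expected at the bottom stop), the pointer at (322–366,297) reads -50.9° against the shaft's -51.2°, and the push is 15 N against a 9 N spring. I'll hand in.

```bash
python3 -c "
from station import r
print(r.close_job())"
```

```text
the job is handed in; nothing more can be done
None
```

The knob is home on the D-shaft with its flats matched, and I handed the job in at about 12 s with the gripper still holding it at the bottom of the push switch; the hand-in returned no verdict.

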